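Salt-lamp base test, second pass: plate to contact, hold dial at three

ROBOT

A 6-joint arm with a two-finger parallel gripper is mounted at the origin on the work surface. World frame = base frame: x ahead of the robot, y to its left, z up, the work surface at z = 0. Lengths are in m, angles in rad, forces in N, time in s.
With the tool pointing down it reaches from about 0.35 to 0.975 m from the base axis. Payload 4.9 kg.
Tool frame: the origin (TCP) lies at the very end of the fingers, on their centre line; the grasp point (between the pads) lies 19 mm behind it; z points along the fingers, y is the direction in which the jaws open and shut (so a half turn about z gives the same grasp; the last joint's range is limited). The gripper opens to 85 mm and grips with 20 to 120 N. Pads are 22 mm wide; open, the fingers measure 114 mm over their backs; the gripper's body (76 mm by 85 mm) begins 54 mm behind the grasp point. The pads swing forward as they close: fully open they stand 13 mm farther back than shut.
Start: joints at [-1.242, 0.053, 1.613, -0, 1.476, -0.119], TCP at [0.271, -0.563, 0.231] pointing down, gripper open.
Joint ranges: [-3.01, 3.01], [-1.01, 2.22], [0.06, 2.58], [-1.02, 4.17], [0.09, 2.62], [-3.14, 3.14]. Speed limits (rad/s): [2.57, 2.57, 3.14, 3.14, 3.14, 3.14].

INTERFACE

Orientations are given as a unit quaternion [w, x, y, z].
In Python, from plant import monitor, eyes, manip gives the robot as it stands.
- The arm moves only by the tool step_arm, never from a script. Its argument "motion" is a list of rows, each a list of 7 numbers: the shift along the world's x, y, z scaled (see below), then the turn, a rotation vector about the world's x, y, z scaled (see below), then the closure in counts, from 0 (fully open) to 255 (shut). In form: [[x, y, z, ax, ay, az, grip], ...]. A call has 1 to 10 rows; each row is the pose to reach, as a shift and turn from the pose commanded when the call began; what a row does not reach only later rows make up. The controller multiplies each number of a shift by 0.5 m and each number of a turn by 1.5 rad. A row lasts 1/10 s, in which the tool goes at most 50 mm and 8.59 degrees, less where a joint would pass 70% of its speed; a pose out of reach is approached as far as the arm can. A call with a number of a shift or a turn outside -1 to 1 is refused whole. A call with a gripper value outside its range is refused whole. The fingers move at their own pace and stop on an object; the grip force is fixed at half the most. Time passes only in rows, so rows that repeat a pose let the fingers close. It gives the time, the measured TCP pose, the force and the opening at its end, in the units of the state.
- monitor.state(): the state, without advancing time (a new reading comes with each control period).
- eyes.grab_frame(name): name is "scene" or "top" or "wrist"; returns a dict with "pixels" (384x512x3 uint8, red, green, blue), "mtx" (3x3 intrinsics, pixels), "dist" ([k1, k2, p1, p2, k3] as OpenCV has them; the pictures are not rectified), "rvec" (rotation vector, rad) and "tvec" (3), from world to camera coordinates, as OpenCV has them; the wrist camera has in their place "hand_eye" (4x4, takes a point from camera to tool coordinates, whose origin is the TCP and whose axes are the flange's). Camera axes: x right, y down, z forward; pixel columns grow to the right and rows downward; lengths in m; the calibration is good to about 2 mm. A picture is of the moment at which its call begins: read the wrist's pose just before it. There is no depth.
- manip.job_done(): hands the job in, once; it reports no verdict.
Trained networks look in the newest picture that a camera, given by its name, has taken for a name from the list of things; names that differ only in an ending like _2 or _b are one class to them, and where a whole thing is asked for, a point or a joint stands for the part that bears it (a point fixed in the world has none). Each returns a list of dicts, best first, with "p" (0 to 1); they miss things now and then, are a little off and sometimes report something else, mostly with a low value. They report only what shows in the picture. A call takes as long as a camera call. They do not tell look-alikes from the thing itself.
- eyes.look_for(name, camera): "box" ([centre column, centre row, width, height] in pixels, round what is visible of it).
- eyes.pinpoint(name, camera): "uv" ([column, row] in pixels: a listed point, or the origin of a listed thing).
The state is a dict: "time": time; "joint_pos": joint angles; "joint_vel": joint speeds; "joint_efforts": joint torques, N m; "tool_pos": TCP position; "tool_rot": TCP orientation; "contact_force": force on the tool from outside, world axes, zero at the start; "ft_torque": the same for the moment, N m; "gripper_width": opening from 0.0 (shut) to 1.0 (fully open).
Only numpy, scipy, OpenCV 4.12 (cv2) and the standard library are available. Lean on these libraries where they do the work, as an engineer would, in place of code of your own. Each camera call takes 0.05 s, during which the arm holds its last target.

TASK

Do the second pass of the test on the rechargeable salt-lamp base in the aluminium nest: turn the base until the middle of its brass touch plate bears on the copper contact finger, with the base seated flat between the dowels, and let go of it. Only then turn the tester's black spring-return dial clockwise past its first two clicks to the third (three orange dots) and finish while still holding it there with the gripper, for it springs back when let go. Leave everything else on the bench where it is.

Things in the scene. Friction and masses are not known exactly. Their poses are not given: they have to be found in the camera images.
- nest: aluminium jig plate 175 x 145 mm, 12 mm thick, fixed; may be left or right of the tester. Origin: on the bench under the centre of the base's seat; x points from there to the copper contact finger, z up. Four white dowels, 12 mm thick, tops 28 mm above the bench, stand round the base at radius 53 mm, 70, 140, 220 and 290 degrees from x (2 mm clearance to the base).
- contact: copper contact finger, a bent strip 14 mm wide at the nest's +x side, hinged at its foot; its nose bears on the base's rim 30 mm above the bench, its flared top stands 48 mm above the bench. A spring presses it on the rim with 1 to 2 N; it gives about 3 mm. The base can be turned under it in place, or lifted and lowered back in (the flare leads it in).
- contact_tip (a point): fixed point of the nest where the nose of the contact finger meets the rim of a seated base: 45 mm from the nest's centre along the nest's x, 30 mm above the bench
- lamp_base: round dark-wood base in the nest, 90 mm across, 32 mm tall, 0.24 to 0.45 kg; at its centre an upright round aluminium LED post to grip, 28 mm thick, 32 to 70 mm above the underside, with a white lens up to 84 mm. Origin: centre of the underside (seated 12 mm above the bench), z up, x to the brass touch plate. It starts seated, plate 60 to 130 degrees counter-clockwise of the contact.
- touch_plate (a point): middle of the brass touch plate (26 mm wide, folded over the top edge) on the rim of the lamp base: 45 mm from its centre along its x, 18 mm above its underside. On the contact when the base's x points as the nest's x. Two narrower steel plates, 75 and 112 degrees clockwise of it, were tested in the first pass.
- console: grey tester, 160 x 180 mm, fixed, flat top 70 mm above the bench with the black dial on it; along its far edge a raised strip with meter and pilot lamps, 95 mm above the bench, begins 44 mm beyond the origin. Origin: on the bench under its centre, x towards the raised strip, z up. The dial's axis is vertical at x = -12 mm, y = 0.
- dial (a joint): angle of the dial, rad: 0 at rest, growing as it turns CLOCKWISE seen from above. Clicks at 0.45, 0.90 and 1.35, end stop at 1.50. It springs back to 0 from anywhere when let go; holding it takes about 0.06 N m near rest, 0.13 N m at the stop, with a ripple of 0.03 N m between clicks.
- dial_grip (a point): on the dial's axis at the height to grip, 91.5 mm above the bench. The black grip bar runs along this point's x: 56 mm long, 14 mm wide, top 103.5 mm above the bench, over a skirt 68 mm across whose top is 79.5 mm above the bench. x is the white pointer: 0.675 rad counter-clockwise of the console's x at rest; it turns with the dial.
- salt_lamp_tall: salmon-coloured rough salt lamp, 116 mm wide, 193 mm tall, on the bench behind the work; not part of the job
- salt_lamp_small: red-brown salt lamp, 96 mm wide, 143 mm tall, on the bench behind the work; not part of the job
- spare_base: a second, waiting lamp base of the same kind, standing in the blue parts tray (260 x 200 x 45 mm) at the left; not part of the job
- screwdriver: orange-handled screwdriver, 170 mm long, lying in front of the nest; not part of the job
- tape_roll: roll of clear tape, 72 mm across, 19 mm high, lying in front of the tester; not part of the job
- led_carton: small cardboard carton 55 x 55 x 85 mm behind the work; not part of the job
- mug: white mug, 78 mm across, 90 mm tall, at the right; not part of the job
- marker: blue marker pen, 100 mm long with a black cap, lying near the robot; not part of the job
There are look-alikes about, which are no part of the job. Leave any red look-alike of the lamp_base alone.

How it is judged:
By the outcome, as a careful person would: the job done as asked, in the order asked, and still so for the second after the job is handed in, while the arm keeps its last pose, push and grip.
It also fails if it takes over 50 s, if anything falls off the work surface, if the arm or the gripper's body presses on something with over 40 N, if the wrist force passes 120 N, or if a joint passes its speed limit or range.

## Working session

There is one attempt and no reset: what is moved stays moved. The work goes in short steps, Python scripts to look and compute and a tool call to move; the robot and the scene stay as the last step left them, time stands still between calls to the robot, and variables do not carry over. Pictures are saved under pics/ and viewed, and the job is handed in when it is done.

Besides the shell and the picture viewer there is one more tool, called after "Emit:" in YAML: its name, and indented under it one key for each argument. step_arm: Moves the arm, as the interface text tells. Its arguments: {"type":"object","properties":{"motion":{"type":"array","items":{"type":"array","items":{"type":"number"}}}},"required":["motion"]}

```bash
mkdir -p pics; ls
cat > h.py <<'E'
import numpy as np, cv2
from plant import monitor, eyes, manip
def cam(n,save=None):
    s=monitor.state(); f=eyes.grab_frame(n)
    if save: cv2.imwrite('pics/'+save+'.png',cv2.cvtColor(f['pixels'],cv2.COLOR_RGB2BGR))
    from scipy.spatial.transform import Rotation as R
    if 'hand_eye' in f:
        q=s['tool_rot'];T=np.eye(4);T[:3,:3]=R.from_quat([q[1],q[2],q[3],q[0]]).as_matrix();T[:3,3]=s['tool_pos']
        W=T@np.array(f['hand_eye'])
    else:
        W=np.eye(4);Rm=cv2.Rodrigues(np.array(f['rvec'],float))[0];W[:3,:3]=Rm.T;W[:3,3]=-Rm.T@np.array(f['tvec'],float).ravel()
    return f,W
def ray(f,W,uv,z):
    p=cv2.undistortPoints(np.array([[uv]],float),np.array(f['mtx'],float),np.array(f['dist'],float))[0,0]
    d=W[:3,:3]@np.array([p[0],p[1],1]);o=W[:3,3];t=(z-o[2])/d[2];return o+t*d
def proj(f,W,P):
    Wi=np.linalg.inv(W);r=cv2.Rodrigues(Wi[:3,:3])[0]
    return cv2.projectPoints(np.array(P,float).reshape(-1,1,3),r,Wi[:3,3],np.array(f['mtx'],float),np.array(f['dist'],float))[0][:,0]
E
python3 - <<'E'
from h import *
print(monitor.state())
zs={'nest':0,'contact_tip':.03,'lamp_base':.012,'touch_plate':.03,'console':0,'dial_grip':.0915}
for c in ['scene','top','wrist']:
    f,W=cam(c,c+'0')
    for n in zs:
        for d in eyes.pinpoint(n,c)[:3]: print(c,n,round(d['p'],2),np.round(d['uv'],1),np.round(ray(f,W,d['uv'],zs[n]),4))
E
```

```text
pics
{'time': 0.0, 'joint_pos': array([-1.24197764e+00,  5.33628230e-02,  1.61431812e+00,  2.99404908e-06,
        1.47603914e+00, -1.19014519e-01]), 'joint_vel': array([ 1.23403702e-03, -1.25567855e-03,  2.84399011e-04, -2.62646695e-05,
        7.38309067e-04, -5.51138904e-04]), 'joint_efforts': array([ 1.03147668e-03, -3.93674004e+01, -3.70177889e+01,  5.93068899e-05,
        6.87391410e-03,  3.79019525e-06]), 'tool_pos': array([ 0.27041682, -0.56275648,  0.23004494]), 'tool_rot': array([-1.05801994e-03,  9.75034727e-01,  2.22049879e-01, -1.09899028e-04]), 'contact_force': array([-0.43114716, -0.41915902, -0.18822195]), 'ft_torque': array([ 0.04081258, -0.02895306,  0.04103964]), 'gripper_width': 1.0017024087693314}
scene nest 0.17 [187.1 185.3] [ 0.3574 -0.1817  0.    ]
scene contact_tip 0.69 [197.2 199.2] [ 0.4991 -0.1879  0.03  ]
scene lamp_base 0.86 [156.3 218.3] [ 0.5057 -0.3668  0.012 ]
scene lamp_base 0.84 [196.4 197.9] [ 0.4697 -0.1817  0.012 ]
scene lamp_base 0.27 [258.3 238.3] [ 0.7968 -0.0668  0.012 ]
scene touch_plate 0.84 [203.7 194.2] [ 0.4832 -0.1524  0.03  ]
scene touch_plate 0.68 [166.2 221.5] [ 0.5614 -0.3417  0.03  ]
scene console 0.75 [282.2 169.3] [0.4648 0.2403 0.    ]
scene dial_grip 0.48 [285.5 153.7] [0.4768 0.2473 0.0915]
top nest 0.85 [306.7 217.8] [ 0.4711 -0.1969  0.    ]
top nest 0.29 [180.9 265.7] [0.3498 0.2277 0.    ]
top contact_tip 0.86 [307.6 203.1] [ 0.5148 -0.2009  0.03  ]
top lamp_base 0.63 [305.9 216.4] [ 0.4742 -0.193   0.012 ]
top lamp_base 0.61 [351.  206.2] [ 0.4949 -0.3467  0.012 ]
top lamp_base 0.37 [390.5 234.8] [ 0.3885 -0.4649  0.012 ]
top touch_plate 0.95 [294.3 214.4] [ 0.4815 -0.1534  0.03  ]
top touch_plate 0.75 [349.1 190.1] [ 0.5462 -0.3431  0.03  ]
top console 0.74 [176.8 226.6] [0.4787 0.234  0.    ]
top dial_grip 0.6 [174.5 228.6] [0.4596 0.2281 0.0915]
```

View pics/scene0.png

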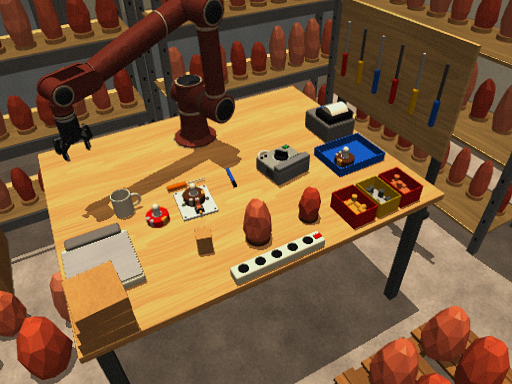

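View pics/top0.png

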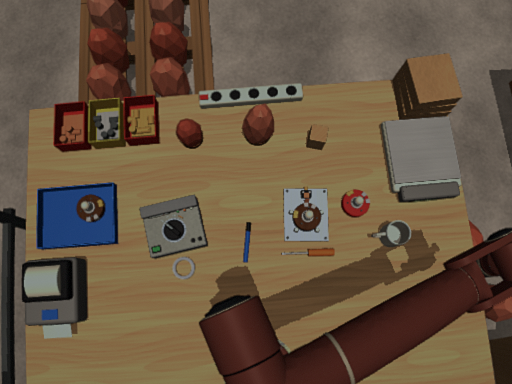

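View pics/wrist0.png

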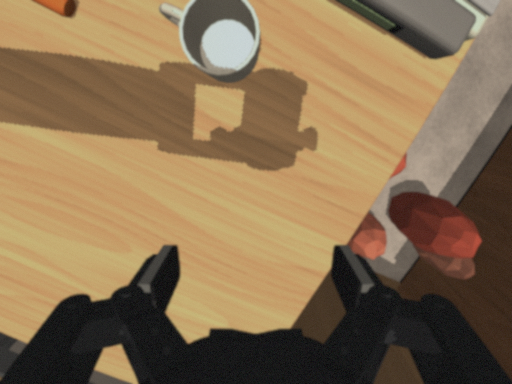

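Nest is about (0.473, -0.195) with the contact towards +x and the plate at its left. The tester is about (0.475, 0.235), and the red look-alike is right of the nest. Next I'll get the wrist camera geometry and refine.

Run:
```python
from h import *
f,W=cam('wrist'); print(np.round(f['hand_eye'],3)); print(np.round(f['mtx'],1), f['dist'])
print(np.round(W,3)); print(ray(f,W,(256,192),0),ray(f,W,(256,100),0))
f,W=cam('top')
im=cv2.cvtColor(f['pixels'],cv2.COLOR_RGB2BGR)
cv2.imwrite('pics/topz.png',cv2.resize(im[170:270,130:400],None,fx=2.9,fy=2.9,interpolation=cv2.INTER_CUBIC))
```

```text
[[ 0.    -0.949 -0.315  0.08 ]
 [ 1.     0.     0.    -0.001]
 [-0.    -0.315  0.949 -0.142]
 [ 0.     0.     0.     1.   ]]
[[267.4   0.  255.4]
 [  0.  267.4 194.1]
 [  0.    0.    1. ]] [-0.0622552  0.         0.         0.         0.       ]
[[ 0.433 -0.855 -0.284  0.343]
 [-0.901 -0.411 -0.137 -0.528]
 [-0.     0.315 -0.949  0.373]
 [ 0.     0.     0.     1.   ]]
[ 0.23414746 -0.5812379   0.        ] [ 0.34969371 -0.52559572  0.        ]
```

View pics/topz.png

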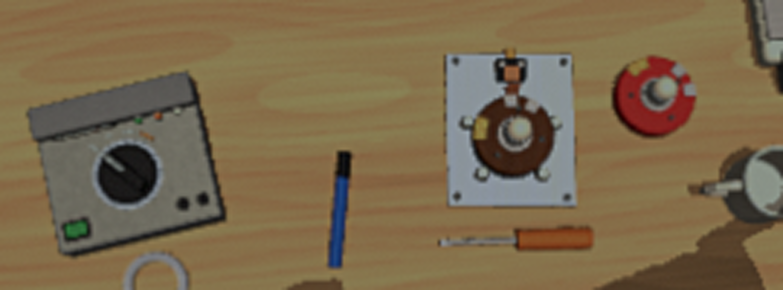

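Emit:
step_arm:
  motion:
    - [0.34,0.7,0.02,0,0,0.235,110]
    - [0.34,0.7,0.02,0,0,0.235,110]
    - [0.34,0.7,0.02,0,0,0.235,110]
    - [0.34,0.7,0.02,0,0,0.235,110]
    - [0.34,0.7,0.02,0,0,0.235,110]
    - [0.34,0.7,0.02,0,0,0.235,110]
    - [0.34,0.7,0.02,0,0,0.235,110]
    - [0.34,0.7,0.02,0,0,0.235,110]
    - [0.34,0.7,0.02,0,0,0.235,110]
    - [0.34,0.7,0.02,0,0,0.235,110]

```text
time: 2.15
tool_pos: [0.4409, -0.2129, 0.2415]
tool_rot: [0.0, 0.921, 0.391, -0.0]
contact_force: [0.7, 0.6, -0.5]
gripper_width: 0.571
```

Run:
```python
from h import *
s=monitor.state();print(s['time'],s['tool_pos'],s['tool_rot'],s['gripper_width'],s['joint_pos'])
zs={'nest':0,'contact_tip':.03,'lamp_base':.012,'touch_plate':.03}
for c in ['wrist','top']:
    f,W=cam(c,c+'1')
    for n in zs:
        for d in eyes.pinpoint(n,c)[:3]: print(c,n,round(d['p'],2),np.round(d['uv'],1),np.round(ray(f,W,d['uv'],zs[n]),4))
```

```text
2.15 [ 0.44085459 -0.21287374  0.24149095] [ 3.46688284e-04  9.20592030e-01  3.90525527e-01 -8.05740040e-05] 0.5706290649110353 [-6.01704267e-01 -2.86700098e-01  1.90740004e+00 -5.09436256e-04
  1.52039485e+00  1.66712782e-01]
wrist nest 0.32 [264.5 143.2] [ 0.4701 -0.2003  0.    ]
wrist contact_tip 0.89 [288.8 119.8] [ 0.5151 -0.1966  0.03  ]
wrist lamp_base 0.69 [350.9 205.1] [ 0.5012 -0.3552  0.012 ]
wrist lamp_base 0.56 [264.9 140.3] [ 0.474  -0.1964  0.012 ]
wrist touch_plate 0.77 [370.2 181.7] [ 0.5418 -0.3368  0.03  ]
wrist touch_plate 0.72 [248.2 109.6] [ 0.4864 -0.1516  0.03  ]
top nest 0.58 [308.7 217.3] [ 0.4721 -0.2038  0.    ]
top contact_tip 0.56 [306.6 203.3] [ 0.5144 -0.1976  0.03  ]
top lamp_base 0.78 [304.4 216.3] [ 0.475  -0.1881  0.012 ]
top touch_plate 0.54 [291.9 211.2] [ 0.4926 -0.1468  0.03  ]
```

View pics/wrist1.png

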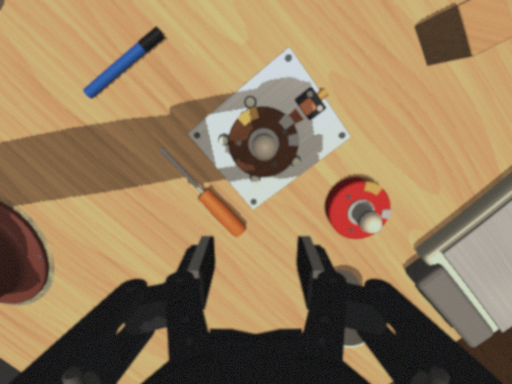

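Run:
```python
from h import *
f,W=cam('wrist')
im=cv2.cvtColor(f['pixels'],cv2.COLOR_RGB2BGR)
x0,y0,w,h,k=180,40,180,180,3.3
big=cv2.resize(im[y0:y0+h,x0:x0+w],None,fx=k,fy=k,interpolation=cv2.INTER_CUBIC)
cv2.imwrite('pics/w1raw.png',big)
for uv in [(289,58),(196.5,135),(344.5,135.5),(253.5,203)]: print(np.round(ray(f,W,uv,.012),4))
print('post/lens',ray(f,W,(265,146),.09))
def dr(P,col):
    p=(proj(f,W,P)-[x0,y0]+.5)*k
    cv2.polylines(big,[np.int32(p)],False,col,1)
c=np.array([.472,-.1975]);
t=np.linspace(0,2*np.pi,60)
for z,r in ((.012,.045),(.044,.045),(.082,.014)): dr(np.c_[c[0]+r*np.cos(t),c[1]+r*np.sin(t),0*t+z],(0,255,0))
th=0.0
dr([[*c,.03],[c[0]+.045*np.cos(th),c[1]+.045*np.sin(th),.03]],(255,0,255))
cv2.imwrite('pics/w1ov.png',big)
```

```text
[ 0.5675 -0.1431  0.012 ]
[ 0.4115 -0.1266  0.012 ]
[ 0.5571 -0.2686  0.012 ]
[ 0.3982 -0.252   0.012 ]
post/lens [ 0.47407528 -0.19305546  0.09      ]
```

View pics/w1raw.png

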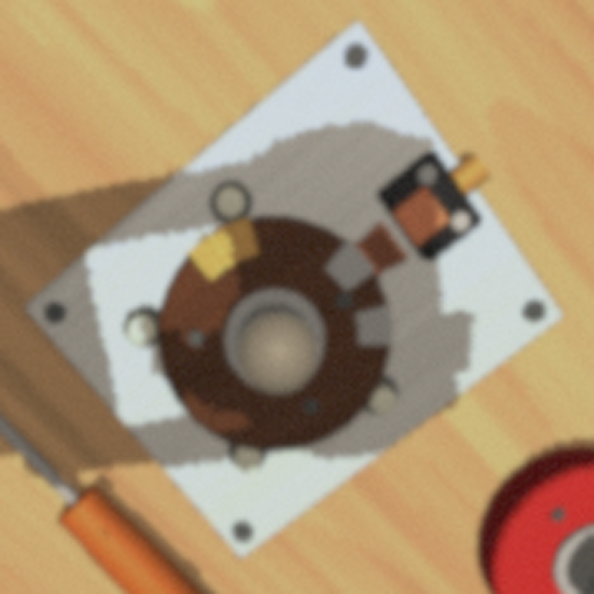

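View pics/w1ov.png

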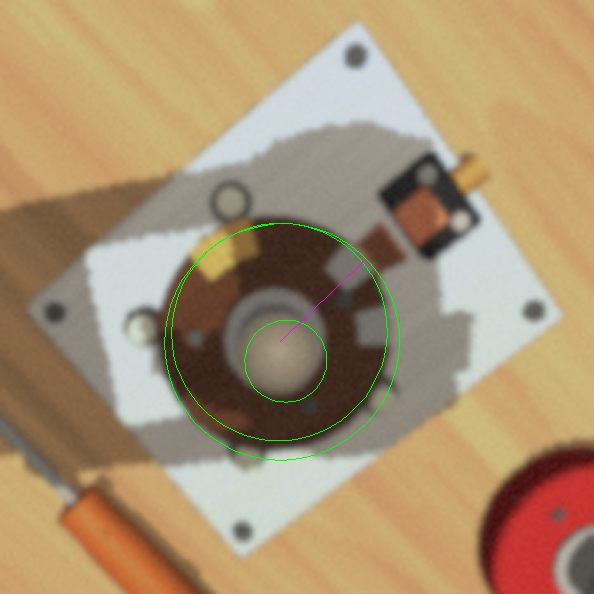

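Run:
```python
from h import *
f,W=cam('wrist')
g=lambda u,v,z:ray(f,W,(180+(u+.0)/3.3-.5,40+v/3.3-.5),z)
c=np.array([.473,-.193])
for n,u,v,z in [('brassL',193,258,.044),('brassR',256,225,.044),('bIn',208,280,.044),('bIn2',259,255,.044),('steel1',350,265,.044),('steel2',375,326,.044),('contact top strip',380,248,.04),('housing',428,207,.04),('tail',470,173,.03),('d1',230,202,.028),('d2',140,326,.028),('d3',247,456,.028),('d4',384,396,.028),('edgeL',160,325,.044),('edgeR',390,330,.044),('top',270,217,.044),('bot',275,447,.044),('post',275,347,.09)]:
    p=g(u,v,z)[:2];d=p-c;print(n,np.round(p,4),round(np.hypot(*d),4),round(np.degrees(np.arctan2(d[1],d[0])),1))
f,W=cam('top')
for n,u,v in [('a',453,62),('b',566,62),('c',457,197),('d',570,197)]: print(n,np.round(ray(f,W,(130+u/2.9-.5,170+v/2.9-.5),.012)[:2],4))
```

```text
brassL [ 0.4709 -0.1505] 0.0425 92.9
brassR [ 0.4959 -0.1584] 0.0415 56.6
bIn [ 0.4692 -0.1601] 0.0331 96.6
bIn2 [ 0.4892 -0.1669] 0.0308 58.2
steel1 [ 0.5111 -0.193 ] 0.0381 -0.1
steel2 [ 0.5027 -0.2163] 0.0378 -38.1
contact top strip [ 0.5235 -0.1967] 0.0507 -4.2
housing [ 0.5463 -0.1981] 0.0735 -4.0
tail [ 0.5675 -0.201 ] 0.0948 -4.8
d1 [ 0.4946 -0.1455] 0.0522 65.5
d2 [ 0.4359 -0.154 ] 0.0538 133.6
d3 [ 0.4291 -0.222 ] 0.0526 -146.5
d4 [ 0.4869 -0.2428] 0.0517 -74.5
edgeL [ 0.4443 -0.1592] 0.0443 130.3
edgeR [ 0.5058 -0.2214] 0.0434 -40.9
top [ 0.5015 -0.1599] 0.0437 49.2
bot [ 0.4427 -0.2241] 0.0435 -134.3
post [ 0.4734 -0.1902] 0.0028 81.6
a [ 0.5654 -0.1358]
b [ 0.5542 -0.2655]
c [ 0.4108 -0.124 ]
d [ 0.3995 -0.2509]
```

Emit:
step_arm:
  motion:
    - [0.065,0.042,-0.12,0,0,0,110]
    - [0.065,0.042,-0.23,0,0,0,110]
    - [0.065,0.042,-0.23,0,0,0,110]
    - [0.065,0.042,-0.23,0,0,0,110]
    - [0.065,0.042,-0.23,0,0,0,110]
    - [0.065,0.042,-0.23,0,0,0,110]

```text
time: 3.4
tool_pos: [0.4744, -0.1934, 0.1289]
tool_rot: [0.002, 0.921, 0.389, 0.001]
contact_force: [0.4, -0.1, 0.4]
gripper_width: 0.57
```

Run:
```python
from h import *
s=monitor.state();print(s['time'],s['tool_pos'],s['tool_rot'],s['gripper_width'])
f,W=cam('wrist','w2')
P=[[.4735,-.1915,.096],[.4735,-.1915,.044]];print(proj(f,W,P))
p=s['tool_pos'];print(proj(f,W,[[p[0],p[1],z] for z in (p[2],.096,.044)]))
cam('top','t2')
```

```text
3.4 [ 0.47441039 -0.193368    0.12892818] [0.00172944 0.92104796 0.38944338 0.00123572] 0.5697385546742624
[[253.6246375  222.81568659]
 [253.74329902 198.75606197]]
[[256.77349765 246.69101777]
 [256.35633153 223.71307944]
 [255.91616348 199.49387871]]
```

View pics/w2.png

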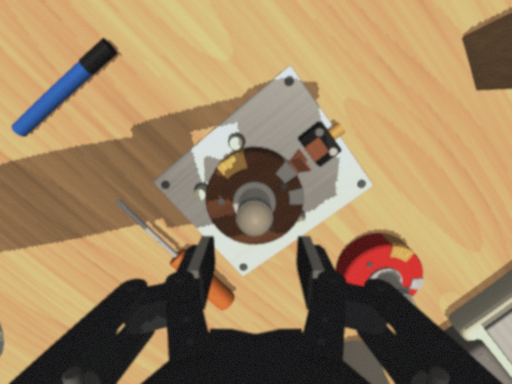

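Emit:
step_arm:
  motion:
    - [0.002,0.004,-0.05,0,0,0,110]
    - [0.002,0.004,-0.1,0,0,0,110]
    - [0.002,0.004,-0.15,0,0,0,110]
    - [0.002,0.004,-0.15,0,0,0,110]
    - [0.002,0.004,-0.15,0,0,0,110]

```text
time: 4.0
tool_pos: [0.4746, -0.1908, 0.0524]
tool_rot: [0.0, 0.921, 0.389, 0.0]
contact_force: [0.3, -0.1, 1.2]
gripper_width: 0.566
```

Run:
```python
from h import *
s=monitor.state();print(s['time'],s['tool_pos'],s['tool_rot'],s['gripper_width'],s['contact_force'])
f,W=cam('wrist','w3')
p=s['tool_pos'];print(proj(f,W,[[p[0],p[1],z] for z in (p[2],.096,.044)]))
```

```text
4.0 [ 0.47459503 -0.19077738  0.05244752] [4.28764891e-04 9.21054845e-01 3.89432501e-01 3.39340703e-04] 0.5657950171223673 [ 0.34593036 -0.14851425  1.1614552 ]
[[256.77034314 246.69386097]
 [257.34570623 295.1548195 ]
 [256.69046387 239.98834531]]
```

View pics/w3.png

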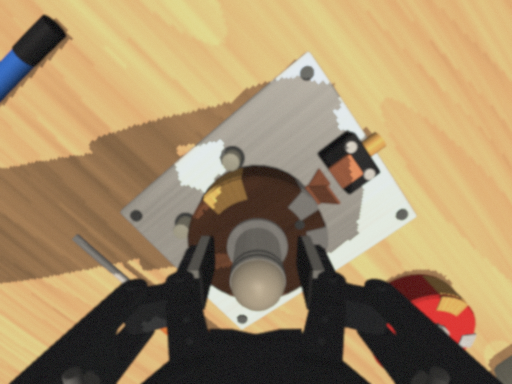

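Emit:
step_arm:
  motion:
    - [0,0,0,0,0,0,255]
    - [0,0,0,0,0,0,255]
    - [0,0,0,0,0,0,255]
    - [0,0,0,0,0,0,255]
    - [0,0,0,0,0,0,255]
    - [0,0,0,0,0,0,255]

```text
time: 4.65
tool_pos: [0.4755, -0.1912, 0.0537]
tool_rot: [0.001, 0.921, 0.39, 0.001]
contact_force: [-1.7, 0.8, 6.6]
gripper_width: 0.309
```

Run:
```python
from h import *
s=monitor.state();print(s['time'],s['tool_pos'],s['tool_rot'],s['gripper_width'],s['contact_force'],s['ft_torque'])
f,W=cam('wrist','w4')
im=cv2.imread('pics/w4.png');cv2.imwrite('pics/w4z.png',cv2.resize(im[130:330,160:420],None,fx=3,fy=3,interpolation=cv2.INTER_CUBIC))
```

```text
4.65 [ 0.47549004 -0.19122552  0.05368627] [0.00141236 0.92098927 0.38958421 0.00095792] 0.30908448619455553 [-1.6775195   0.82332001  6.635473  ] [ 0.09410788  0.27906182 -0.04006326]
```

View pics/w4z.png

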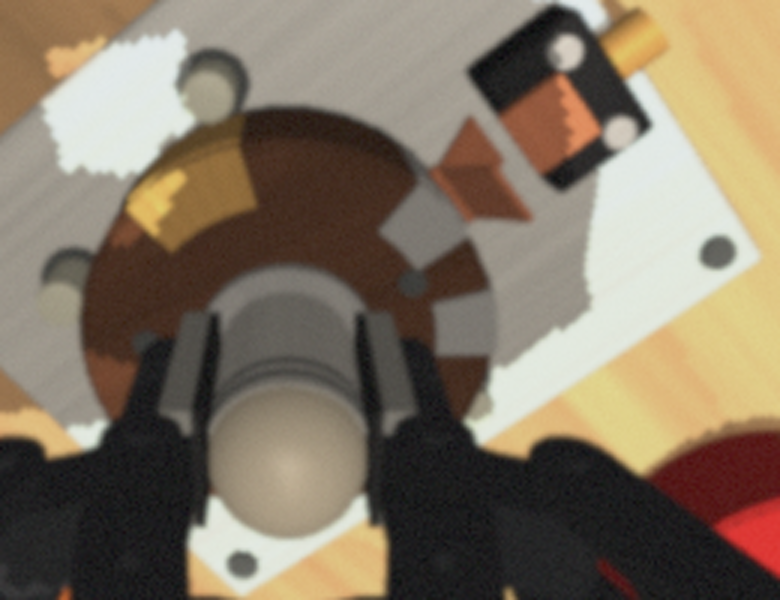

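Emit:
step_arm:
  motion:
    - [0,0,0,0,0,-0.09,255]
    - [0,0,0,0,0,-0.18,255]
    - [0,0,0,0,0,-0.27,255]
    - [0,0,0,0,0,-0.36,255]
    - [0,0,0,0,0,-0.45,255]
    - [0,0,0,0,0,-0.54,255]
    - [0,0,0,0,0,-0.63,255]
    - [0,0,0,0,0,-0.72,255]
    - [0,0,0,0,0,-0.81,255]
    - [0,0,0,0,0,-0.9,255]

```text
time: 5.7
tool_pos: [0.4749, -0.1936, 0.0539]
tool_rot: [0.004, 0.962, -0.273, 0.002]
contact_force: [-3.4, -8.7, 4.8]
gripper_width: 0.311
```

Emit:
step_arm:
  motion:
    - [0,0,0,0,0,0,255]
    - [0,0,0,0,0,0,255]

```text
time: 5.9
tool_pos: [0.4755, -0.1931, 0.0539]
tool_rot: [0.003, 0.962, -0.271, 0.002]
contact_force: [-1.3, -6.3, 4.6]
gripper_width: 0.308
```

Run:
```python
from h import *
s=monitor.state();print(s['time'],s['tool_pos'],s['tool_rot'],s['gripper_width'],s['contact_force'],s['ft_torque'])
q=s['tool_rot'];print('yaw',2*np.arctan2(q[2],q[1]))
f,W=cam('wrist','w5')
im=cv2.imread('pics/w5.png');cv2.imwrite('pics/w5z.png',cv2.resize(im[130:330,160:420],None,fx=3,fy=3,interpolation=cv2.INTER_CUBIC))
```

```text
5.9 [ 0.47553773 -0.19314417  0.05385473] [ 0.00253234  0.96248864 -0.27129929  0.0024274 ] 0.30823871352754456 [-1.27081497 -6.25210917  4.58936257] [-1.05648065  0.34284444 -0.01276783]
yaw -0.5494888550544961
```

View pics/w5z.png

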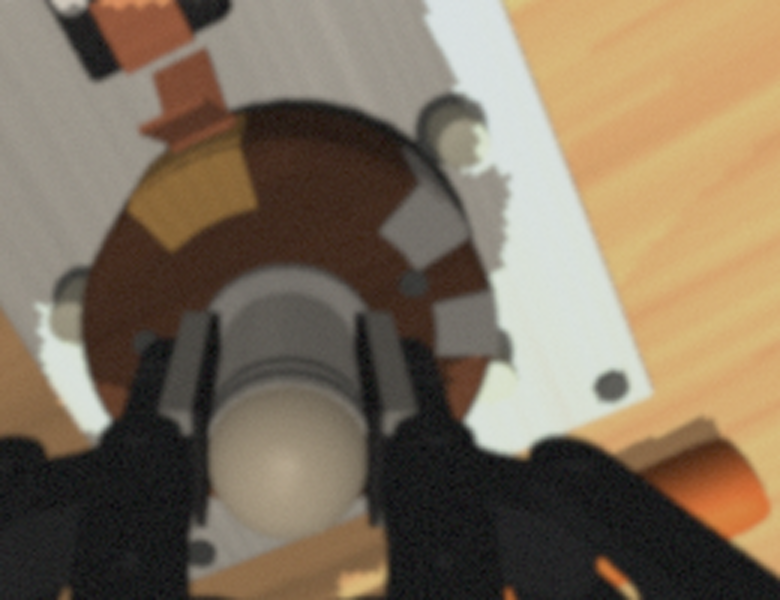

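Run:
```python
from h import *
f,W=cam('wrist')
g=lambda u,v,z:ray(f,W,(160+u/3-.33,130+v/3-.33),z)
c=np.array([.4755,-.1931])
for n,u,v,z in [('bOutL',130,208,.044),('bInL',177,251,.044),('bInR',257,207,.044),('bOutR',243,122,.044),('s1L',379,231,.044),('s1R',420,265,.044),('s2L',436,302,.044),('s2R',437,356,.044),
 ('flareL',140,128,.048),('flareR',234,122,.048),('flareR2',222,98,.048),('stripL',155,72,.03),('stripR',206,50,.03),('edgeL',83,310,.044),('edgeR',496,310,.044),('edgeT',290,101,.044),('d1',460,140,.028),('d2',72,315,.028)]:
    p=g(u,v,z)[:2];d=p-c;print(n,np.round(p,4),round(np.hypot(*d),4),round(np.degrees(np.arctan2(d[1],d[0])),1))
print(np.round(g(83,310,.044)/2+g(496,310,.044)/2,4))
```

```text
bOutL [ 0.5144 -0.1804] 0.0409 18.1
bInL [ 0.5017 -0.1832] 0.028 20.6
bInR [ 0.5012 -0.2023] 0.0273 -19.6
bOutR [ 0.5174 -0.2092] 0.0449 -21.0
s1L [ 0.4839 -0.2206] 0.0288 -73.0
s1R [ 0.4729 -0.2242] 0.0312 -94.7
s2L [ 0.4637 -0.223 ] 0.0321 -111.4
s2R [ 0.4523 -0.2172] 0.0334 -133.9
flareL [ 0.5273 -0.1926] 0.0518 0.6
flareR [ 0.519  -0.2084] 0.0461 -19.4
flareR2 [ 0.524 -0.209] 0.0511 -18.1
stripL [ 0.5336 -0.197 ] 0.0583 -3.8
stripR [ 0.5319 -0.2086] 0.0585 -15.3
edgeL [ 0.501  -0.1588] 0.0427 53.4
edgeR [ 0.4554 -0.233 ] 0.0447 -116.8
edgeT [ 0.5162 -0.2191] 0.0483 -32.6
d1 [ 0.4868 -0.2445] 0.0527 -77.6
d2 [ 0.4968 -0.1479] 0.05 64.7
[ 0.4782 -0.1959  0.044 ]
```

Emit:
step_arm:
  motion:
    - [0,-0.003,0,0,0,-0.03,255]
    - [0,-0.003,0,0,0,-0.03,255]
    - [0,-0.003,0,0,0,-0.03,255]

```text
time: 6.3
tool_pos: [0.4753, -0.1937, 0.0537]
tool_rot: [0.001, 0.956, -0.293, 0.002]
contact_force: [-2.0, -3.2, 5.4]
gripper_width: 0.307
```

Emit:
step_arm:
  motion:
    - [0,0,0,0,0,0,110]
    - [0,0,0,0,0,0,110]
    - [0,0,0,0,0,0,110]
    - [0,0,0,0,0,0,110]
    - [-0.03,0.01,0.12,0,0,0,110]
    - [-0.06,0.03,0.24,0,0,0,110]
    - [-0.06,0.03,0.3,0,0,0,110]
    - [-0.06,0.03,0.3,0,0,0,110]
    - [-0.06,0.03,0.3,0,0,0,110]
    - [-0.06,0.03,0.3,0,0,0,110]

```text
time: 7.3
tool_pos: [0.4435, -0.1764, 0.1998]
tool_rot: [-0.0, 0.956, -0.293, -0.001]
contact_force: [-0.4, -0.3, -0.1]
gripper_width: 0.569
```

Run:
```python
from h import *
s=monitor.state();print(s['time'],s['tool_pos'],s['tool_rot'],s['gripper_width'],s['contact_force'],s['ft_torque'])
f,W=cam('wrist','w6')
for n,z in {'contact_tip':.03,'lamp_base':.012,'touch_plate':.03,'nest':0}.items():
    for d in eyes.pinpoint(n,'wrist')[:3]: print(n,round(d['p'],2),np.round(d['uv'],1),np.round(ray(f,W,d['uv'],z),4))
im=cv2.imread('pics/w6.png');cv2.imwrite('pics/w6z.png',im)
```

```text
7.3 [ 0.44353874 -0.17644636  0.19984884] [-3.00351729e-04  9.56126368e-01 -2.92952585e-01 -1.03020986e-03] 0.5694345448799794 [-0.40032317 -0.31274129 -0.10243589] [-0.00420654 -0.01457515  0.03256366]
contact_tip 0.9 [233.6 114.2] [ 0.5155 -0.1962  0.03  ]
lamp_base 0.81 [354.7  41.8] [ 0.5052 -0.3531  0.012 ]
lamp_base 0.73 [251.5 150.6] [ 0.4681 -0.1878  0.012 ]
touch_plate 0.77 [233.6 114.2] [ 0.5155 -0.1962  0.03  ]
touch_plate 0.75 [333.1  12.7] [ 0.5421 -0.3405  0.03  ]
touch_plate 0.71 [229.7 104.1] [ 0.5269 -0.1989  0.03  ]
```

View pics/w6z.png

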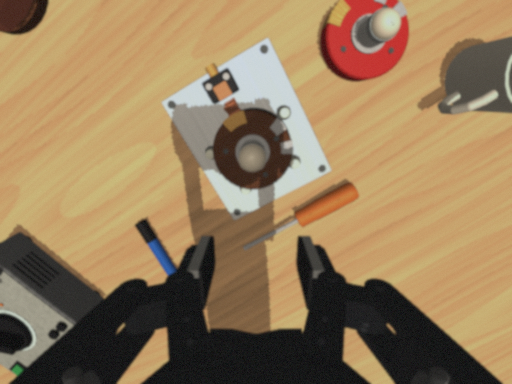

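```bash
cat > ov.py <<'E'
from h import *
import sys
def ov(f,W,name,x0,y0,w,h,k,c,th,nz):
    im=cv2.cvtColor(f['pixels'],cv2.COLOR_RGB2BGR)
    big=cv2.resize(im[y0:y0+h,x0:x0+w],None,fx=k,fy=k,interpolation=cv2.INTER_CUBIC)
    raw=big.copy()
    def dr(P,col):
        p=(proj(f,W,P)-[x0,y0]+.5)*k
        cv2.polylines(big,[np.int32(p)],False,col,1)
    t=np.linspace(0,2*np.pi,60)
    circ=lambda cx,cy,r,z:np.c_[cx+r*np.cos(t),cy+r*np.sin(t),0*t+z]
    dr(circ(*c,.045,.044),(0,255,0))
    a=13/45.
    dr([[c[0]+.045*np.cos(th+s),c[1]+.045*np.sin(th+s),.044] for s in np.linspace(-a,a,9)],(255,0,255))
    for s in (-a,a): dr([[c[0]+r*np.cos(th+s),c[1]+r*np.sin(th+s),.044] for r in(.03,.046)],(255,0,255))
    for d in (70,140,220,290):
        an=nz+np.radians(d);dr(circ(c[0]+.053*np.cos(an),c[1]+.053*np.sin(an),.006,.028),(0,255,255))
    dr([[c[0]+r*np.cos(nz),c[1]+r*np.sin(nz),.012] for r in (.045,.1)],(255,255,0))
    cv2.imwrite(f'pics/{name}.png',np.vstack([raw,big]) if w>h*1.3 else np.hstack([raw,big]))
E
python3 - <<'E'
from ov import *
f,W=cam('wrist')
ov(f,W,'w6ov',160,40,160,180,2.5,(.4735,-.1915),-.09,-.09)
g=lambda u,v,z:np.round(ray(f,W,(u,v),z)[:2],4)
print([g(*p,.012) for p in [(264,49),(172,105),(323,168.5),(237.5,212)]])
E
```

```text
[array([ 0.5545, -0.2638]), array([ 0.5655, -0.1407]), array([ 0.3987, -0.25  ]), array([ 0.4108, -0.1264])]
```

View pics/w6ov.png

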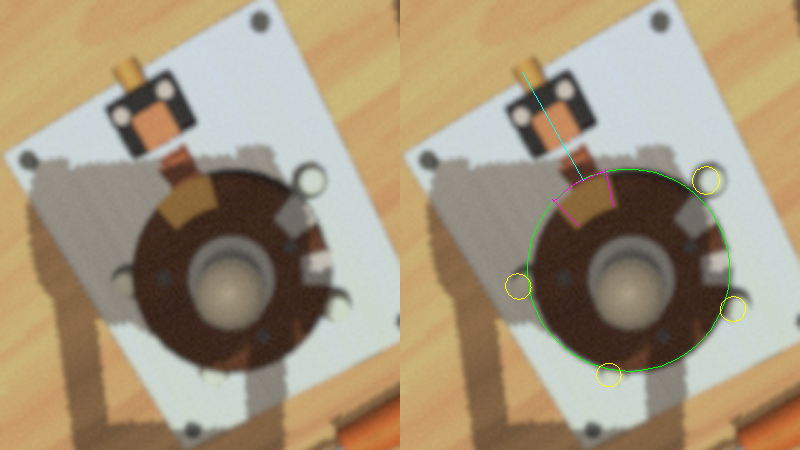

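Run:
```python
from h import *
f,W=cam('wrist')
g=lambda u,v,z:ray(f,W,(160+u/2.5-.5,40+v/2.5-.5),z)[:2]
c=g(231.5,271,.044);print(c)
an=lambda p:np.degrees(np.arctan2(*(p-c)[::-1]))
A=[an(g(u,v,.044)) for u,v in [(158,208),(180,230),(217,209),(208,173)]];print(np.round(A,1),'outer mid',(A[0]+A[3])/2,'inner mid',(A[1]+A[2])/2)
S=[an(g(u,v,.044)) for u,v in [(292,212),(318,259)]];print('steel->',S[0]+75,S[1]+112)
D=[an(g(u,v,.028)) for u,v in [(310,180),(126,280),(213,376),(340,302)]];print('dowels',D)
s2,t2=cam('scene','s6')
im=cv2.imread('pics/s6.png');cv2.imwrite('pics/s6z.png',cv2.resize(im[165:235,150:240],None,fx=7,fy=7,interpolation=cv2.INTER_CUBIC))
```

```text
[ 0.4742601  -0.19347758]
[ 15.2  17.3 -21.1 -20.8] outer mid -2.8160098734942203 inner mid -1.921826071558094
steel-> -4.81191269560469 -4.097250628087977
dowels [np.float64(-76.46265002395555), np.float64(63.458135003247946), np.float64(135.98859430621422), np.float64(-142.49021352612527)]
```

View pics/s6z.png

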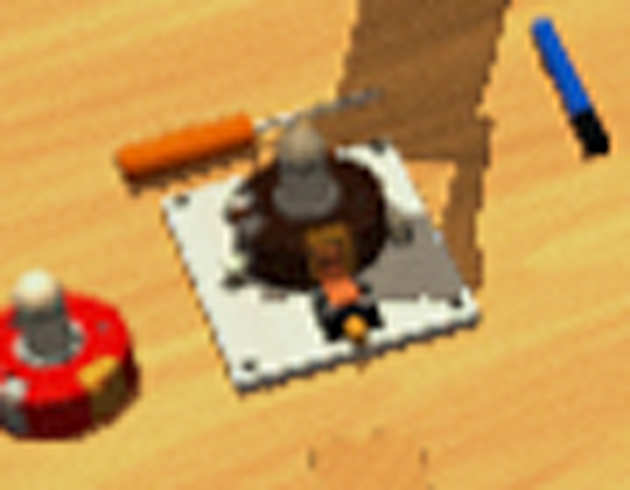

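Emit:
step_arm:
  motion:
    - [-0.038,0.034,0,0,0,0,110]
    - [-0.038,0.034,-0.1,0,0,0,110]
    - [-0.038,0.034,-0.2,0,0,0,110]
    - [-0.038,0.034,-0.25,0,0,0,110]
    - [-0.038,0.034,-0.25,0,0,0,110]
    - [-0.038,0.034,-0.25,0,0,0,110]
    - [-0.038,0.034,-0.25,0,0,0,110]

```text
time: 8.4
tool_pos: [0.4268, -0.1608, 0.0788]
tool_rot: [0.0, 0.956, -0.293, 0.002]
contact_force: [0.7, -0.6, 0.5]
gripper_width: 0.566
```

Run:
```python
from ov import *
f,W=cam('wrist','w7')
ov(f,W,'w7ov',160,20,190,200,2.1,(.4743,-.1935),-.09,-.09)
im=cv2.imread('pics/w7.png');cv2.imwrite('pics/w7z.png',cv2.resize(im[20:215,160:350],None,fx=3,fy=3,interpolation=cv2.INTER_CUBIC))
```

```text
(no output)
```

View pics/w7ov.png

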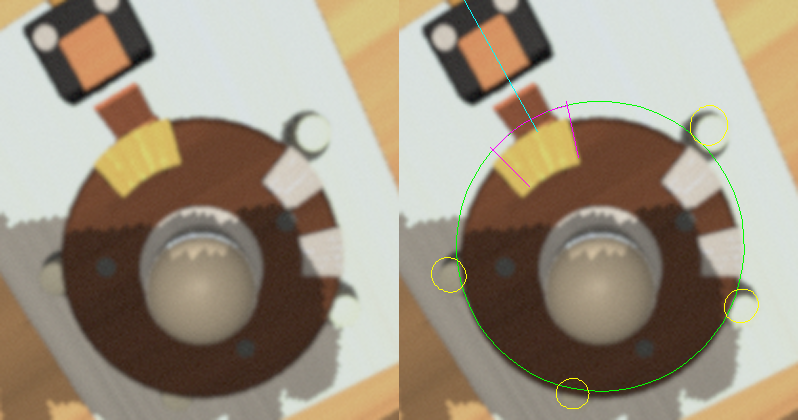

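View pics/w7z.png

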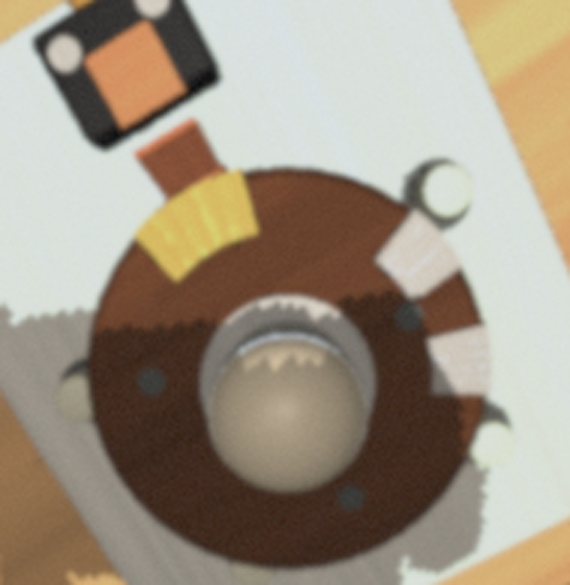

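Run:
```python
from h import *
from scipy.optimize import least_squares
f,W=cam('wrist')
g=lambda u,v,z:ray(f,W,(160+u/3-.33,20+v/3-.33),z)[:2]
# fit base circle at z=.044
E=np.array([(89,365),(489,365),(289,168),(287,567),(130,492),(430,507),(345,178),(103,290)])
P=np.array([g(u,v,.044) for u,v in E])
r=least_squares(lambda q:np.hypot(P[:,0]-q[0],P[:,1]-q[1])-q[2],[.474,-.193,.045]);print(r.x,r.fun*1e3)
c=r.x[:2]
an=lambda u,v,z:np.degrees(np.arctan2(*(g(u,v,z)-c)[::-1]))
m=lambda a,b,z=.044:(an(*a,z)+an(*b,z))/2
print('brass out/in',m((137,238),(240,170)),m((178,281),(258,233)), 'halfwidth',(an(137,238,.044)-an(240,170,.044))/2)
print('steel1',m((420,212),(460,268))+75,m((377,262),(415,297))+75,'steel2',m((485,325),(488,395))+112,m((430,340),(435,395))+112)
D={70:(74,392),140:(250,577),290:(443,190),220:(491,440)}
print('dowel',[(d,round(an(u,v,.028)-(d if d<180 else d-360),1),np.round(np.hypot(*(g(u,v,.028)-c)),4)) for d,(u,v) in D.items()])
print('flare top',m((137,152),(195,120),.048),'bot',m((172,197),(222,170),.04),'hous',m((62,52),(152,2),.03), m((83,65),(150,22),.04))
print('screw blk',m((40,42),(100,148),.035))
```

```text
[ 0.47146862 -0.19167048  0.04394708] [-0.14644125  0.44363333 -0.02533502 -0.24505118  0.24234112 -0.15978162
 -0.31522952  0.20586415]
brass out/in -4.567005729211145 -4.699817161257906 halfwidth 16.80834406829718
steel1 -6.255777286158818 -5.584460694736606 steel2 -5.816789326285786 -6.399604214375842
dowel [(70, np.float64(-8.9), np.float64(0.0519)), (140, np.float64(-4.5), np.float64(0.0536)), (290, np.float64(-4.5), np.float64(0.0541)), (220, np.float64(-2.3), np.float64(0.0527))]
flare top -7.984093695374124 bot -9.1488500665908 hous -6.54081963066211 -7.061172145790904
screw blk 3.8456203135580416
```

Emit:
step_arm:
  motion:
    - [0,0,0.1,0,0,0,110]
    - [0,0,0.2,0,0,0.1,110]
    - [0,0.1,0.3,0,0,0.2,110]
    - [0,0.2,0.36,0,0,0.3,110]
    - [0,0.3,0.36,0,0,0.4,110]
    - [0,0.4,0.36,0,0,0.5,110]
    - [0,0.5,0.36,0,0,0.6,110]
    - [0,0.6,0.36,0,0,0.7,110]
    - [0,0.68,0.36,0,0,0.8,110]
    - [0,0.7,0.36,0,0,0.9,110]

```text
time: 9.5
tool_pos: [0.4249, 0.1936, 0.2583]
tool_rot: [-0.0, 0.928, 0.373, 0.002]
contact_force: [0.0, -1.5, -0.3]
gripper_width: 0.57
```

Emit:
step_arm:
  motion:
    - [0,0,0,0,0,0.08,110]
    - [0,0,0,0,0,0.1,110]
    - [0,0,0,0,0,0.1,110]
    - [0,0,0,0,0,0.1,110]

```text
time: 9.9
tool_pos: [0.4254, 0.1897, 0.2569]
tool_rot: [0.0, 0.9, 0.436, 0.001]
contact_force: [-0.6, -0.2, 0.4]
gripper_width: 0.571
```

Run:
```python
from h import *
s=monitor.state();print(s['time'],s['tool_pos'],s['tool_rot'],s['gripper_width']);q=s['tool_rot'];print('yaw',2*np.arctan2(q[2],q[1]),s['joint_pos'])
zs={'console':0,'dial_grip':.0915}
for c in ['wrist','top']:
    f,W=cam(c,c+'8')
    for n in zs:
        for d in eyes.pinpoint(n,c)[:3]: print(c,n,round(d['p'],2),np.round(d['uv'],1),np.round(ray(f,W,d['uv'],zs[n]),4))
```

```text
9.9 [0.42537781 0.1896731  0.25693405] [1.16194760e-04 8.99889511e-01 4.36117550e-01 5.80818776e-04] 0.5713406161145641
yaw 0.90255972548021 [ 2.59442556e-01 -3.58467125e-01  1.93773342e+00 -6.64568922e-06
  1.56114172e+00  9.27679217e-01]
wrist console 0.78 [262.7 120.9] [0.4702 0.2305 0.    ]
wrist dial_grip 0.61 [256.8 128.9] [0.4606 0.233  0.0915]
wrist dial_grip 0.31 [261.5 116.8] [0.4728 0.2401 0.0915]
top console 0.73 [173.5 230.6] [0.4663 0.2456 0.    ]
```

View pics/wrist8.png

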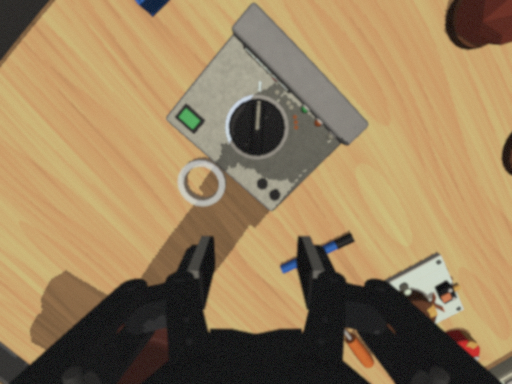

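View pics/top8.png

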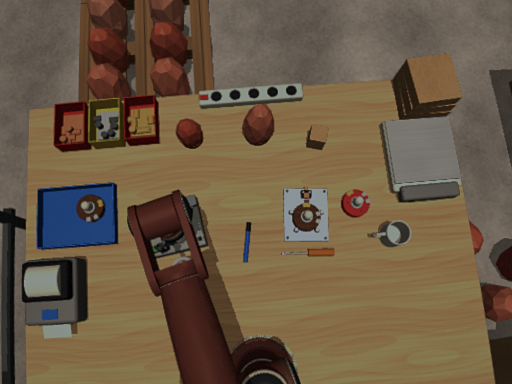

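Run:
```python
from h import *
im=cv2.imread('pics/wrist8.png');cv2.imwrite('pics/w8z.png',cv2.resize(im[0:215,150:380],None,fx=2.7,fy=2.7,interpolation=cv2.INTER_CUBIC))
```

```text
(no output)
```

View pics/w8z.png

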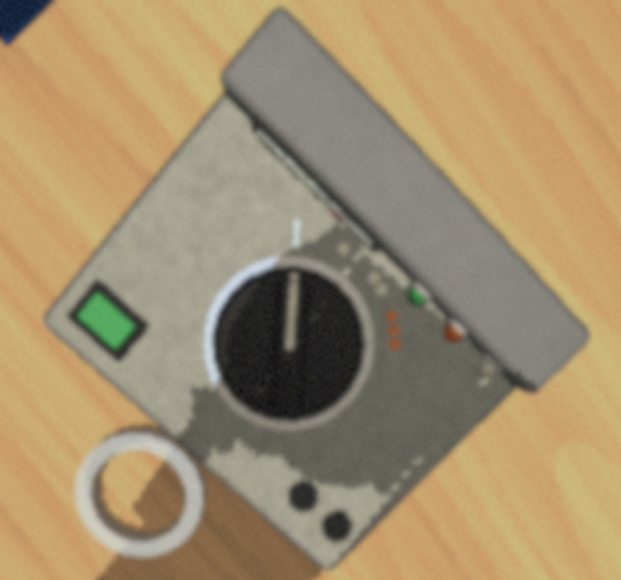

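Run:
```python
from h import *
f,W=cam('wrist')
g=lambda u,v,z:ray(f,W,(150+u/2.7-.5,v/2.7-.5),z)[:2]
print('white ring (70/72mm) ctr', (g(206,342,.0705)+g(372,342,.0705)+g(290,255,.0705)+g(290,430,.0705))/4)
print('skirt ctr z.0795',g(289,341,.0795))
a,b=g(290,348,.1035),g(294,275,.1035);d=b-a;print('pointer',a,b,np.arctan2(d[1],d[0]))
# console edges: top face z=.07
for p,q,z in [((279,10),(585,335),.095),((50,318),(330,565),.07),((225,95),(50,318),.07),((515,385),(330,565),.07)]:
    d=g(*q,z)-g(*p,z);print('edge',np.arctan2(d[1],d[0]))
d=g(297,222,.07),g(297,245,.07);print('rest mark',d, np.arctan2(*(d[0]-g(289,341,.0795))[::-1]), np.arctan2(*((g(391,330,.07)-g(289,341,.0795))[::-1])))
```

```text
white ring (70/72mm) ctr [0.46069498 0.23382307]
skirt ctr z.0795 [0.46156231 0.23535231]
pointer [0.46114259 0.23433088] [0.47955661 0.25530973] 0.8504154668713684
edge -1.4145047621802942
edge -1.4152939838577403
edge -2.9694886441622064
edge -2.9926382092569943
rest mark (array([0.49447234, 0.27174469]), array([0.48875839, 0.26441628])) 0.835604589094199 -0.5733392242956343
```

Emit:
step_arm:
  motion:
    - [0.071,0.09,-0.06,0,0,-0.042,148]
    - [0.071,0.09,-0.15,0,0,-0.042,148]
    - [0.071,0.09,-0.24,0,0,-0.042,148]
    - [0.071,0.09,-0.24,0,0,-0.042,148]
    - [0.071,0.09,-0.24,0,0,-0.042,148]
    - [0.071,0.09,-0.24,0,0,-0.042,148]

```text
time: 10.85
tool_pos: [0.4625, 0.2356, 0.1397]
tool_rot: [0.0, 0.913, 0.409, 0.003]
contact_force: [-0.1, 0.6, -0.3]
gripper_width: 0.422
```

Run:
```python
from h import *
s=monitor.state();print(s['time'],s['tool_pos'],s['tool_rot'],s['gripper_width']);q=s['tool_rot'];print('yaw',2*np.arctan2(q[2],q[1]))
f,W=cam('wrist','w9')
p=s['tool_pos'];print(proj(f,W,[[p[0],p[1],z] for z in (.1035,.0795)]))
im=cv2.imread('pics/w9.png');cv2.imwrite('pics/w9z.png',cv2.resize(im[100:330,150:380],None,fx=2.6,fy=2.6,interpolation=cv2.INTER_CUBIC))
```

```text
10.85 [0.4624939  0.23560846 0.13970962] [2.39657630e-04 9.12693732e-01 4.08636178e-01 2.56260891e-03] 0.4218949747559183
yaw 0.8419215372799119
[[256.43201084 222.0289807 ]
 [256.24717398 209.92508107]]
```

View pics/w9z.png

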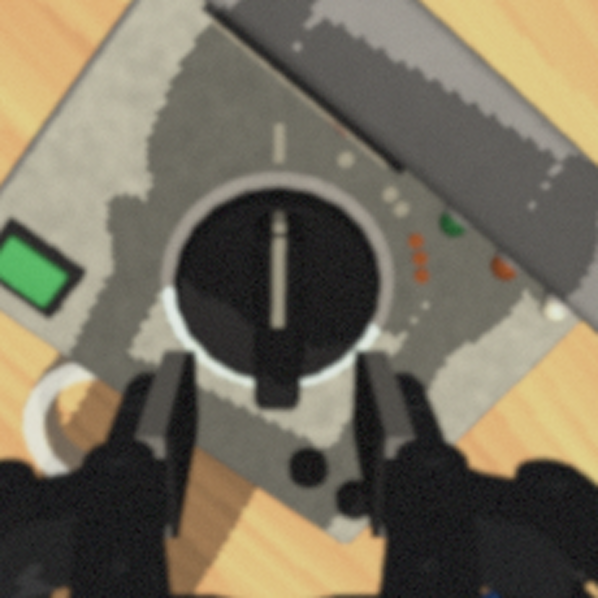

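Emit:
step_arm:
  motion:
    - [0,0,-0.05,0,0,0,148]
    - [0,0,-0.105,0,0,0,148]
    - [0,0,-0.105,0,0,0,148]
    - [0,0,-0.105,0,0,0,148]
    - [0,0,-0.105,0,0,0,200]
    - [0,0,-0.105,0,0,0,255]
    - [0,0,-0.105,0,0,0,255]
    - [0,0,-0.105,0,0,0,255]
    - [0,0,-0.105,0,0,0,255]
    - [0,0,-0.105,0,0,0,255]

```text
time: 11.9
tool_pos: [0.4631, 0.2351, 0.0869]
tool_rot: [0.001, 0.913, 0.409, 0.003]
contact_force: [1.8, -3.9, 5.8]
gripper_width: 0.142
```

Run:
```python
from h import *
s=monitor.state();print(s['time'],s['tool_pos'],s['tool_rot'],s['gripper_width'],s['contact_force'],s['ft_torque']);q=s['tool_rot'];print('yaw',2*np.arctan2(q[2],q[1]))
cam('wrist','w10')
```

```text
11.9 [0.46312789 0.2350964  0.08685494] [0.00105605 0.91272468 0.40856553 0.00259879] 0.14172043378357352 [ 1.82695012 -3.92451006  5.82103901] [-0.57969891 -0.26506779 -0.1922136 ]
yaw 0.8417672801947419
```

View pics/w10.png

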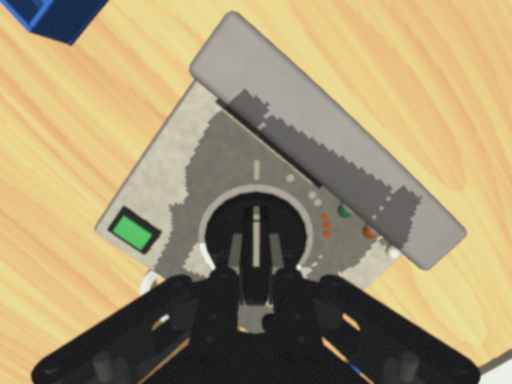

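Emit:
step_arm:
  motion:
    - [0,0,0,0,0,-0.08,255]
    - [0,0,0,0,0,-0.17,255]
    - [0,0,0,0,0,-0.26,255]
    - [0,0,0,0,0,-0.35,255]
    - [0,0,0,0,0,-0.44,255]
    - [0,0,0,0,0,-0.53,255]
    - [0,0,0,0,0,-0.62,255]
    - [0,0,0,0,0,-0.71,255]
    - [0,0,0,0,0,-0.8,255]
    - [0,0,0,0,0,-0.89,255]

```text
time: 12.95
tool_pos: [0.4637, 0.2319, 0.0868]
tool_rot: [0.003, 0.969, -0.246, 0.004]
contact_force: [3.4, -16.8, 8.5]
gripper_width: 0.147
```

Emit:
step_arm:
  motion:
    - [0,0,0,0,0,-0.04,255]
    - [0,0,0,0,0,-0.04,255]
    - [0,0,0,0,0,-0.04,255]
    - [0,0,0,0,0,-0.04,255]

```text
time: 13.35
tool_pos: [0.4637, 0.2317, 0.0868]
tool_rot: [0.003, 0.962, -0.272, 0.004]
contact_force: [2.6, -16.2, 9.1]
gripper_width: 0.148
```

Run:
```python
from h import *
s=monitor.state();print(s['time'],s['tool_pos'],s['tool_rot'],s['gripper_width'],s['contact_force'],s['ft_torque']);q=s['tool_rot'];print('yaw',2*np.arctan2(q[2],q[1]),s['joint_pos'])
cam('wrist','w11');cam('top','t11')
im=cv2.imread('pics/w11.png');cv2.imwrite('pics/w11z.png',cv2.resize(im[130:330,150:380],None,fx=3,fy=3,interpolation=cv2.INTER_CUBIC))
im=cv2.imread('pics/t11.png');cv2.imwrite('pics/t11z.png',cv2.resize(im[170:270,130:400],None,fx=2.9,fy=2.9,interpolation=cv2.INTER_CUBIC))
```

```text
13.35 [0.46368625 0.23174869 0.08684192] [ 0.00301619  0.96219723 -0.2723062   0.00409075] 0.14790602653786447 [  2.62124336 -16.16121314   9.10927304] [-2.59406419 -0.42245297  0.1992493 ]
yaw -0.5515852986043909 [ 0.32508032 -0.06732207  1.98455829 -0.01022009  1.22103517  2.45094819]
```

View pics/w11z.png

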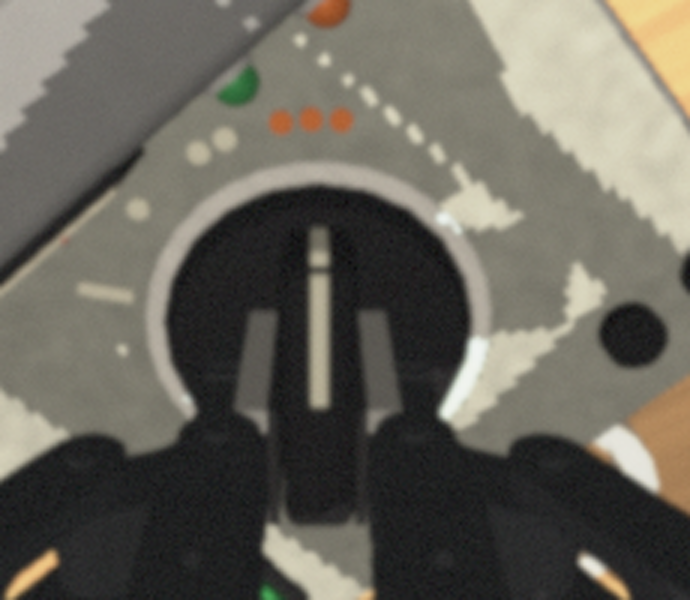

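View pics/t11z.png

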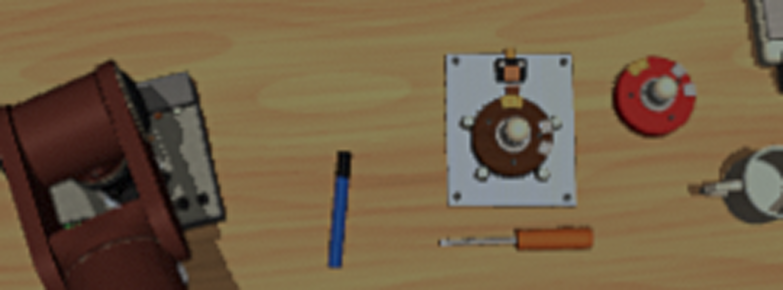

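Emit:
step_arm:
  motion:
    - [0,-0.004,0,0,0,0,255]
    - [0,-0.006,0,0,0,0,255]
    - [0,-0.006,0,0,0,0,255]
    - [0,-0.006,0,0,0,0,255]

```text
time: 13.85
tool_pos: [0.4637, 0.2315, 0.0868]
tool_rot: [-0.0, 0.962, -0.273, 0.004]
contact_force: [2.8, -5.6, 4.8]
gripper_width: 0.144
```

Run:
```python
from h import *
s=monitor.state();print(s['time'],s['tool_pos'],s['gripper_width'],s['contact_force'],s['ft_torque']);q=s['tool_rot'];print('yaw',2*np.arctan2(q[2],q[1]))
f,W=cam('wrist','w12')
im=cv2.imread('pics/w12.png');cv2.imwrite('pics/w12z.png',cv2.resize(im[130:330,150:380],None,fx=3,fy=3,interpolation=cv2.INTER_CUBIC))
```

```text
13.85 [0.46365436 0.23152726 0.08683877] 0.1444015206177793 [ 2.82913534 -5.61832209  4.83158753] [-0.90208973 -0.55686922  0.11741093]
yaw -0.5521572896679152
```

View pics/w12z.png

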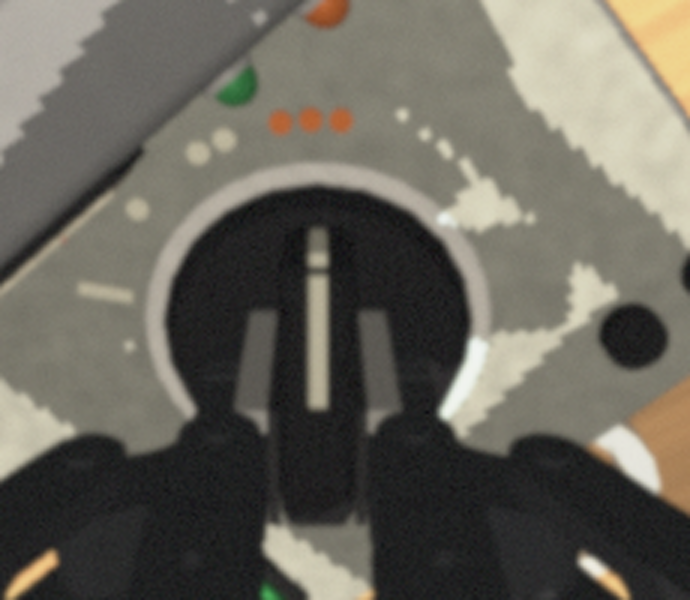

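The pointer stands at the three orange dots (about px 311,120 in the zoom) with the grip firm. The top view shows the brass plate still on the contact, so I'm handing in.

```bash
python3 -c "
from plant import manip
print(manip.job_done())"
```

```text
the job is handed in; nothing more can be done
None
```

I did the job in the order asked, and handed it in at about 14 s with the gripper still holding the dial at the third click.

- **Base:** I gripped it by its LED post, turned it about 80° clockwise in place, and let go. A close picture after release put the brass plate at about -5° and the nest axis at -5.1°, so it is centred to within about 1°. The base looked seated between the dowels.
- **Measurement spread:** Single readings scattered by 1–2° for the brass and steel plates. The dowels and the contact's flared top scattered more, by up to about 4°. An earlier, coarser picture suggested the plate was about 2° off, but the close picture did not bear that out.
- **Dial:** After releasing the base, I gripped the dial and turned it clockwise. The wrist turned 1.39 rad, past the third click at 1.35 and short of the 1.50 stop, and the pointer stands at the three orange dots.
- **Forces:** A side force of about 16 N built up while turning the dial, because my grip was a little off its axis. I shifted the arm to bring it down to about 6 N before handing in.
- **Rest of the bench:** I did not touch the other things, and the part of the last top view that I checked showed nothing moved.

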